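# Clear and hold open the gate of a board rack

### The job

Clear the swing of the board rack's gate: nest the two component cups standing in front of it into the cup on the round cork mat, so that all three make one upright stack on the mat. Then pinch the rack's two spring-tab catches fully in, first the one nearer the gate's hinge and only then the other, and pull the gate out past its click-stop until it stands wide open, about square to its closed position. It swings back by itself, so finish while still holding it wide open with the fingers, and leave everything else on the bench where it is.

Things in the scene. Friction and masses are not known exactly. Their poses are not given: they have to be found in the camera images.
- rack: Fixed aluminium circuit-board rack, 150 mm deep (x), 200 wide (y), 85 tall, boards standing inside. Origin on the bench at the middle of its gate-side face; x points into the rack, y to the left, z up; yaw within 0.2 rad of facing the robot. In front, by the hinge, lies a 4 mm thick foot with a sprung ball, 16 mm high (rack x -36, y 56 mm).
- gate_hinge (a point): Point on the gate's upright hinge axis (rack x -7, y +90 mm), 113 mm above the bench. The axis is vertical.
- gate (a joint): Gate angle, rad: 0 closed, grows as it swings towards the robot (clockwise from above), stop at 1.7. With a catch out it only rattles (0.06). A weak spring (0.25 N m/rad) shuts it; a ball detent near 0.7 rad (felt 0.5 to 0.9) takes some 6 N more at the handle. Steel grille 178 mm long, 8 mm thick, 22 to 80 mm above the bench, small lugs to 92 mm.
- gate_handle (a point): Grip point on the gate's handle, an upright black round post 12 mm thick at the free end, 80 to 130 mm above the bench; the point is on its axis at 113 mm. Moves with the gate on a circle of 171 mm radius about the hinge axis (closed: rack x -25, y -80 mm). Being round it can be gripped at any yaw and turns between the fingers.
- catch_near_grip (a point): Middle of the catch nearer the hinge (rack x +18, y +50 mm), 113 mm above the bench, fixed to the rack. The catch is two upright black tabs, left and right (rack y) of this point, each 14 mm deep (x), 8 mm thick, 86 to 125 mm above the bench; 34 mm over both when out, 18 mm fully in. All else near it is below 92 mm.
- catch_near (a joint): Travel of each tab of the catch nearer the hinge, m: 0 out (locking), 0.008 fully in (free). The two tabs move together, take about 5 N, and stay where they are pushed.
- catch_far_grip (a point): Middle of the other catch, nearer the gate's free end (rack x +18, y -30 mm), 113 mm above the bench; same shape and size as the first, 80 mm from it.
- catch_far (a joint): Travel of each tab of the catch farther from the hinge, m: 0 out (locking), 0.008 fully in (free); behaves like the other.
- cork_mat: Fixed round cork mat, 90 mm across, 4 mm thick, on the bench to the left or to the right of the rack's gate; origin at the centre of its underside.
- cup_mat: Open round grey plastic component cup, 65 mm tall, outside 54 mm across at the rim, 34 mm at the foot, straight tapered wall 2.5 mm thick, floor 24 mm thick (a nested cup stands 24 mm higher than its holder, with about 1 mm play all round); origin at the centre of its underside, z up; about 80 g. This one stands on the cork mat.
- cup_left: Open round grey plastic component cup, 65 mm tall, outside 54 mm across at the rim, 34 mm at the foot, straight tapered wall 2.5 mm thick, floor 24 mm thick (a nested cup stands 24 mm higher than its holder, with about 1 mm play all round); origin at the centre of its underside, z up; about 80 g. This one stands in front of the gate, to the left (towards the hinge).
- cup_right: Open round grey plastic component cup, 65 mm tall, outside 54 mm across at the rim, 34 mm at the foot, straight tapered wall 2.5 mm thick, floor 24 mm thick (a nested cup stands 24 mm higher than its holder, with about 1 mm play all round); origin at the centre of its underside, z up; about 80 g. This one stands in front of the gate, to the right.
- dish: Bystander: round steel dish, 88 mm across, 18 mm high, on the other side of the rack than the cork mat; origin under its centre.
- spool: Bystander: reel of solder, 50 mm across, 30 mm high, standing flat to the right of the rack; origin under its centre.
- screwdriver: Bystander: screwdriver about 160 mm long, lying near the robot; origin under its middle.
- tweezers: Bystander: steel tweezers about 115 mm long, lying near the robot on the left; origin under the middle.
- spray_can: Bystander: white spray can, 54 mm across, 170 mm tall, at the back left; origin under its centre.
- flux_jar: Bystander: amber jar with a black cap, 48 mm across, 60 mm tall, at the back right; origin under its centre.
- tip_cleaner: Bystander: dark tin filled with brass wool, 56 mm across, 45 mm tall, at the left; origin under its centre.

How it is judged:
On the way, in this order (a step that is already met when the one before it is completed fails the run):
1. the three cups stand nested in one upright stack on the cork mat, let go (((horizontal distance between each of cup_left, cup_right and cup_mat below 0.004 m and z of cup_left in the frame of cup_mat between 0.02 and 0.028 m and angle between each of cup_left, cup_right's own z axis and vertical below 0.1 rad and z of cup_right in the frame of cup_mat between 0.044 and 0.052 m) or (horizontal distance between each of cup_right, cup_left and cup_mat below 0.004 m and z of cup_right in the frame of cup_mat between 0.02 and 0.028 m and angle between each of cup_right, cup_left's own z axis and vertical below 0.1 rad and z of cup_left in the frame of cup_mat between 0.044 and 0.052 m)) and angle between cup_mat's own z axis and vertical below 0.1 rad and horizontal distance between cup_mat and cork_mat below 0.04 m and height (world z) of cup_mat below 0.008 m and contact force between the fingers and cup_mat below 0.1 N and contact force between the fingers and cup_left below 0.1 N and contact force between the fingers and cup_right below 0.1 N), for 0.2 s.
2. the catch nearer the hinge is pinched in, the other still out (value of joint catch_near above 0.006 m and value of joint catch_far below 0.004 m), for 0.1 s.
3. the other catch is pinched in too (value of joint each of catch_near, catch_far above 0.006 m), for 0.1 s.
4. the gate is swung past its detent (value of joint gate above 0.95 rad), for 0.1 s.
At the end, for the whole second after the job is handed in: Fingers hold the gate still beyond 1.35 rad with over 0.7 N, both catches at least 6 mm in; the cups stand upright (0.1 rad), let go, nested within 4 mm of one axis and 4 mm of fully home, the bottom one on the cork mat (within 40 mm of its centre) (all of step 1 and all of step 3 and value of joint gate above 1.35 rad and velocity of joint gate between -0.1 and 0.1 rad/s and contact force between the fingers and gate above 0.7 N); the arm keeps its last pose, push and grip.
It fails at once if the catch farther from the hinge is pinched in before the nearer one (value of joint catch_far above 0.006 m and value of joint catch_near below 0.004 m).
It fails at once if a bystander (dish, spool, screwdriver, tweezers, can, jar or tip cleaner) is moved by more than 40 mm (distance of any of dish, spool, screwdriver, tweezers, spray_can, flux_jar, tip_cleaner from where it was at the start of the episode above 0.04 m).
It also fails if it takes over 72 s, if anything falls off the work surface, if the arm or the gripper's body presses on something with over 40 N, if the wrist force passes 120 N, or if a joint passes its speed limit or range.

### The arm

A 6-joint arm with a two-finger parallel gripper is mounted at the origin on the work surface. World frame = base frame: x ahead of the robot, y to its left, z up, the work surface at z = 0. Lengths are in m, angles in rad, forces in N, time in s.
With the tool pointing down it reaches from about 0.35 to 0.975 m from the base axis. Payload 4.9 kg.
Tool frame: the origin (TCP) lies on the mounting face of the last link; the fingertips stand 173 mm ahead of it and the grasp point (between the pads) lies ctrl.pinch_z ahead of it (ctrl.pinch_z is the distance from the TCP to the grasp point, in m); z points along the fingers, y is the line along which they close (so a half turn about z gives the same grasp; the last joint's range is limited). The gripper opens to 85 mm and grips with 20 to 120 N. Pads are 22 mm wide; open, the fingers measure 114 mm over their backs; the gripper's body (76 mm by 85 mm) begins 54 mm behind the grasp point. The pads swing forward as they close: fully open they stand 13 mm farther back than shut.
Start: joints at [-1.25, 0.053, 1.613, -0, 1.476, -0.119], TCP at [0.266, -0.566, 0.405] pointing down, gripper open.
Joint ranges: [-3.01, 3.01], [-1.01, 2.22], [0.06, 2.58], [-1.02, 4.17], [0.09, 2.62], [-3.14, 3.14]. Speed limits (rad/s): [2.57, 2.57, 3.14, 3.14, 3.14, 3.14].

### API

Orientations are given as a rotation vector (axis times angle).
In Python, from station import telemetry, eyes, ctrl gives the robot as it stands.
- The arm moves only by the tool apply_moves, never from a script. Its argument "plan" is a list of rows, each a list of 5 numbers: the finger opening in m, from 0 to 0.0854, then the shift along the tool's x, y, z in m, then the turn about the tool's z in rad. In form: [[jaw, x, y, z, roll], ...]. A call has 1 to 12 rows; each row is the pose to reach, as a shift and turn from the pose commanded when the call began, along the tool's axes at that moment; what a row does not reach only later rows make up. A row lasts 1/12 s, in which the tool goes at most 41.7 mm and 7.16 degrees, less where a joint would pass 70% of its speed; a pose out of reach is approached as far as the arm can. A call with a gripper value outside its range is refused whole. The fingers move at their own pace and stop on an object; "newtons" is the grip in N (left out, the last holds). Time passes only in rows, so rows that repeat a pose let the fingers close. It gives the time, the measured TCP pose, the force, the opening and the grip force at its end, in the units of the state.
- telemetry.get_obs(): the state, without advancing time (a new reading comes with each control period).
- eyes.get_image(name): name is "scene" or "top" or "wrist"; returns a dict with "img" (480x640x3 uint8, blue, green, red), "range_z" (480x640 float32, m along the optical axis (not along the pixel's ray), 0 where there is no reading), "K" (3x3 intrinsics, pixels), "pose" (4x4, takes a point from camera to world coordinates); the wrist camera has in their place "hand_eye" (4x4, takes a point from camera to tool coordinates, whose origin is the TCP and whose axes are the flange's). Camera axes: x right, y down, z forward; pixel columns grow to the right and rows downward; lengths in m; the calibration is good to about 2 mm. A picture is of the moment at which its call begins: read the wrist's pose just before it.
- ctrl.finish_job(): hands the job in; it is judged then, once.
Trained networks look in a picture, given as the dict that the camera call returned (one of the last four; its "shot" number tells which), for a name from the list of things; names that differ only in an ending like _2 or _b are one class to them, and where a whole thing is asked for, a point or a joint stands for the part that bears it (a point fixed in the world has none). Each returns a list of dicts, best first, with "confidence" (0 to 1); they miss things now and then, are a little off and sometimes report something else, mostly with a low value. They report only what shows in the picture. A call takes as long as a camera call.
- eyes.search_frame(thing, picture): "box" ([left, top, right, bottom] in pixels, round what is visible of it).
- eyes.outline_of(thing, picture): "region" (480x640 bool, what is visible of it) and "box" ([left, top, right, bottom] in pixels, round what is visible of it).
- eyes.tip_of(thing, picture): "point" ([column, row] in pixels: a listed point, or the origin of a listed thing).
The state is a dict: "t": time; "q": joint angles; "dq": joint speeds; "effort": joint torques, N m; "tool_pos": TCP position; "tool_rot": TCP orientation; "contact_force": force on the tool from outside, world axes, zero at the start; "wrist_torque": the same for the moment, N m; "opening": finger opening in m; "grip_force": force on a finger pad.
Only numpy, scipy, OpenCV 4.12 (cv2) and the standard library are available. Lean on these libraries where they do the work, as an engineer would, in place of code of your own. Each camera call takes 0.05 s, during which the arm holds its last target. There are 200 camera calls.

## Working session

There is one attempt and no reset: what is moved stays moved. The work goes in short steps, Python scripts to look and compute and a tool call to move; the robot and the scene stay as the last step left them, time stands still between calls to the robot, and variables do not carry over. Pictures are saved under pics/ and viewed, at most 10 in all, crops included, and the job is handed in when it is done.

Besides the shell and the picture viewer there is one more tool, called after "Request:" as name(argument=value, ...) on one line, values as JSON. apply_moves: Moves the arm, as the interface text tells. Its arguments: {"type":"object","properties":{"plan":{"type":"array","items":{"type":"array","items":{"type":"number"}}},"newtons":{"type":"number"}},"required":["plan"]}

```bash
mkdir -p pics; ls
python3 - <<'E'
from station import telemetry, eyes, ctrl
import cv2,numpy as np
print(telemetry.get_obs(), ctrl.pinch_z)
for n in ("scene","top"):
    p=eyes.get_image(n); cv2.imwrite(f"pics/{n}0.png",p["img"]); print(n,p["pose"].round(3).tolist(),p["K"].round(1).tolist())
    for t in ["cup_left","cup_right","cup_mat","cork_mat","gate_hinge","gate_handle","catch_near_grip","catch_far_grip","rack","dish","spool"]:
        r=eyes.tip_of(t,p)
        for d in r[:3]:
            u,v=d["point"]; z=p["range_z"][int(v),int(u)]
            w=p["pose"]@np.r_[np.linalg.inv(p["K"])@[u*z,v*z,z],1]
            print(t,np.round(d["point"],1),round(d["confidence"],2),w[:3].round(3))
E
```

```text
pics
{'t': 0.0, 'q': array([-1.25002010e+00,  5.33277690e-02,  1.61428079e+00,  1.53759796e-05,
        1.47599949e+00, -1.19012133e-01]), 'dq': array([ 0.00240448,  0.00107546,  0.0004839 , -0.00076354, -0.00025904,
       -0.0001745 ]), 'effort': array([-4.67376067e-04, -3.93671966e+01, -3.70179749e+01, -1.13061001e-04,
        6.93050111e-03,  6.14847224e-06]), 'tool_pos': array([ 0.2660018 , -0.56527061,  0.40348859]), 'tool_rot': array([-3.06398691e+00, -6.84824176e-01,  2.94721430e-04]), 'contact_force': array([-0.69190903,  0.53294387, -0.27376056]), 'wrist_torque': array([ 0.03443048,  0.01326163, -0.02793261]), 'grip_force': 0.0, 'opening': 0.08537561324626687} 0.1547
scene [[-0.644, 0.558, -0.523, 1.105], [0.765, 0.466, -0.445, 0.454], [-0.004, -0.687, -0.727, 0.86], [0.0, 0.0, 0.0, 1.0]] [[468.8, 0.0, 316.0], [0.0, 468.8, 239.1], [0.0, 0.0, 1.0]]
cup_left [342.4 279.1] 0.62 [0.552 0.063 0.012]
cup_right [302.2 257.4] 0.95 [ 0.566 -0.048  0.019]
cup_right [434.6 373.4] 0.57 [0.639 0.349 0.042]
cup_mat [448.9 323.9] 0.56 [0.514 0.313 0.028]
cork_mat [280.6 260.1] 0.43 [ 0.65
[... 625 characters left out ...]
52 0.025]
cup_right [360.7 253.9] 0.67 [ 0.55  -0.061  0.024]
cup_right [294.4 190.2] 0.54 [0.665 0.062 0.086]
cup_mat [176.9 285.4] 0.62 [0.495 0.298 0.027]
cup_mat [368. 208.] 0.46 [ 0.62  -0.07   0.129]
cork_mat [172.6 283.1] 0.7 [0.499 0.306 0.029]
cork_mat [313.9 330.7] 0.45 [0.405 0.032 0.023]
gate_hinge [272.3 204.2] 0.73 [0.639 0.103 0.086]
gate_handle [363.8 207. ] 0.59 [ 0.642 -0.069  0.031]
catch_near_grip [295. 191.] 0.66 [0.663 0.061 0.088]
catch_far_grip [336.9 186.4] 0.69 [ 0.67  -0.017  0.089]
rack [326.1 212.9] 0.77 [0.632 0.005 0.031]
dish [502.  296.5] 0.87 [ 0.464 -0.335  0.004]
dish [411.7 167.6] 0.72 [ 0.719 -0.165  0.031]
spool [411.5 169. ] 0.59 [ 0.716 -0.165  0.031]
```

View pics/top0.png

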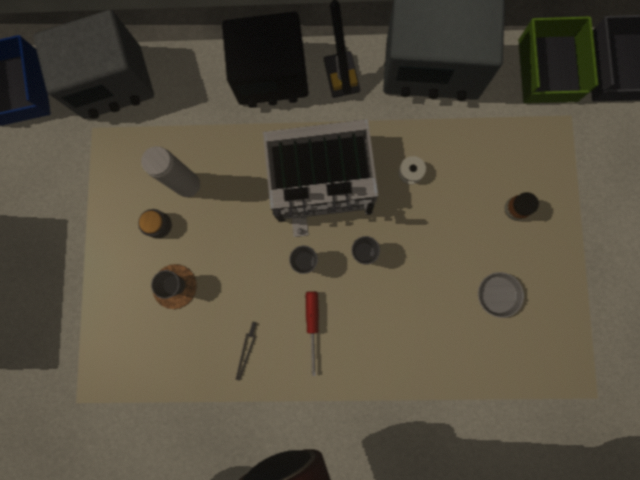

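View pics/scene0.png

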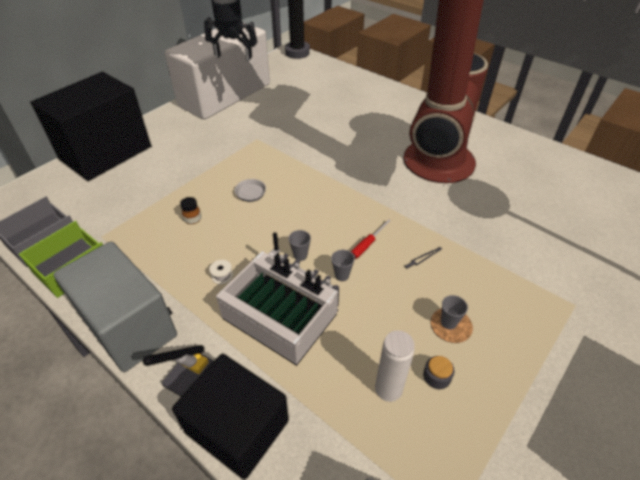

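The top view shows the free cups at about (303,260) and (365,250). The mat cup is at (169,284) on the left-hand mat, and the rack's catches are at (295,192) and (338,187). Next I'll get refined positions from the depth image.

```bash
cat > h.py <<'E'
from station import telemetry, eyes, ctrl
import cv2,numpy as np
from scipy.spatial.transform import Rotation as R
from scipy.optimize import least_squares
def shot(n):
    o=telemetry.get_obs(); p=eyes.get_image(n)
    T=p.get("pose")
    if T is None:
        W=np.eye(4); W[:3,:3]=R.from_rotvec(o["tool_rot"]).as_matrix(); W[:3,3]=o["tool_pos"]; T=W@p["hand_eye"]
    z=p["range_z"]; v,u=np.mgrid[:480,:640]
    c=np.stack([u*z,v*z,z],-1)@np.linalg.inv(p["K"]).T
    p["c"]=c@T[:3,:3].T+T[:3,3]; p["c"][z<=0]=np.nan; p["T"]=T
    return p
def near(p,x,y,r,z0,z1):
    c=p["c"].reshape(-1,3); m=(np.hypot(c[:,0]-x,c[:,1]-y)<r)&(c[:,2]>z0)&(c[:,2]<z1)
    return c[m]
def circ(q,r):
    f=least_squares(lambda s:np.hypot(q[:,0]-s[0],q[:,1]-s[1])-r,np.median(q[:,:2],0),loss="soft_l1",f_scale=.002)
    return f.x, np.sqrt(np.mean(f.fun**2))
def go(x,y,z,yaw):
    "shift in tool axes to TCP x,y,z with tool x at yaw"
    o=telemetry.get_obs(); M=R.from_rotvec(o["tool_rot"]).as_matrix()
    d=M.T@(np.r_[x,y,z]-o["tool_pos"]); a=np.arctan2(M[1,0],M[0,0])
    print("tool",o["tool_pos"].round(4),"yaw",a.round(3),"shift",d.round(4),"roll",round(a-yaw,3))
E
python3 - <<'E'
from h import *
p=shot("top")
for n,x,y,z in (("L",.545,.052,.065),("R",.56,-.061,.065),("M",.505,.302,.069)):
    q=near(p,x,y,.045,z-.008,z+.01); print(n,len(q),circ(q,.026),q[:,2].max().round(3))
q=near(p,.66,.01,.13,.108,.14)
lab=cv2.partition
from scipy.cluster.hierarchy import fcluster,linkage
l=fcluster(linkage(q),.008,"distance")
for i in set(l): 
    s=q[l==i]; print(len(s),s.mean(0).round(4),s.min(0).round(3),s.max(0).round(3))
go(.54,0,.40,.09)
E
```

```text
L 176 (array([0.53819039, 0.04907354]), np.float64(0.0016690315630612331)) 0.07
R 171 (array([ 0.55356798, -0.06649057]), np.float64(0.0016139760123254855)) 0.07
M 205 (array([0.49617498, 0.30538607]), np.float64(0.001482853605067492)) 0.073Traceback (most recent call last):
  File "<stdin>", line 6, in <module>
AttributeError: module 'cv2' has no attribute 'partition'
```

Run:
```python
from h import *
p=shot("top")
q=near(p,.66,.01,.13,.108,.14)
from scipy.cluster.hierarchy import fcluster,linkage
l=fcluster(linkage(q),.008,"distance")
for i in set(l): 
    s=q[l==i]; print(len(s),s.mean(0).round(4),s.min(0).round(3),s.max(0).round(3))
go(.52,-.03,.42,.09)
print(eyes.get_image("wrist")["hand_eye"].round(3))
```

```text
47 [0.6519 0.0714 0.1228] [0.646 0.068 0.108] [0.66  0.075 0.128]
43 [0.6541 0.047  0.1231] [0.648 0.043 0.11 ] [0.662 0.052 0.128]
52 [ 0.6235 -0.0733  0.1268] [ 0.619 -0.079  0.111] [ 0.631 -0.068  0.134]
43 [ 0.6597 -0.0075  0.1229] [ 0.654 -0.012  0.109] [ 0.668 -0.003  0.129]
45 [ 0.6629 -0.0316  0.1228] [ 0.657 -0.035  0.112] [ 0.671 -0.028  0.127]
tool [ 0.2661 -0.5655  0.4047] yaw 0.44 shift [ 0.4577 -0.3764 -0.0153] roll 0.35
[[ 0.001 -0.953 -0.302  0.077]
 [ 1.     0.001  0.    -0.   ]
 [-0.    -0.302  0.953  0.032]
 [ 0.     0.     0.     1.   ]]
```

Request:
apply_moves(plan=[[0.085,0.473,-0.329,0.045,0.335],[0.085,0.473,-0.329,0.045,0.335],[0.085,0.473,-0.329,0.045,0.335],[0.085,0.473,-0.329,0.045,0.335],[0.085,0.473,-0.329,0.045,0.335],[0.085,0.473,-0.329,0.045,0.335],[0.085,0.473,-0.329,0.045,0.335],[0.085,0.473,-0.329,0.045,0.335],[0.085,0.473,-0.329,0.045,0.335],[0.085,0.473,-0.329,0.045,0.335],[0.085,0.473,-0.329,0.045,0.335],[0.085,0.473,-0.329,0.045,0.335]], newtons=20)

```text
t: 2.35
tool_pos: [0.5158, -0.1317, 0.366]
tool_rot: [3.137, 0.165, 0.001]
contact_force: [1.1, -0.5, 0.1]
opening: 0.0847
grip_force: 0.0
```

Run:
```python
from h import *
go(.5536,-.0665,.36,.105)
```

```text
tool [ 0.5158 -0.1317  0.366 ] yaw 0.105 shift [ 0.0444 -0.0609  0.006 ] roll -0.0
```

Request:
apply_moves(plan=[[0.085,0.044,-0.061,0.006,0],[0.085,0.044,-0.061,0.006,0],[0.085,0.044,-0.061,0.006,0],[0.085,0.044,-0.061,0.006,0]])

```text
t: 2.68
tool_pos: [0.553, -0.0669, 0.3595]
tool_rot: [3.137, 0.17, -0.001]
contact_force: [-0.2, 0.3, -0.1]
opening: 0.085
grip_force: 0.0
```

Run:
```python
from h import *
p=shot("wrist"); cv2.imwrite("pics/w1.png",p["img"])
q=near(p,.5536,-.0665,.045,.058,.075); print(len(q),circ(q,.026),q[:,2].max().round(3),np.median(q[:,2]))
q=near(p,.5536,-.0665,.045,.058,.2);x,_=circ(q,.026)
go(x[0],x[1],.217,.105)
```

```text
1126 (array([ 0.55317881, -0.06694618]), np.float64(0.001349867482975236)) 0.066 0.06319779295646533
tool [ 0.5527 -0.068   0.3597] yaw 0.106 shift [ 0.0007 -0.001   0.1427] roll 0.001
```

View pics/w1.png

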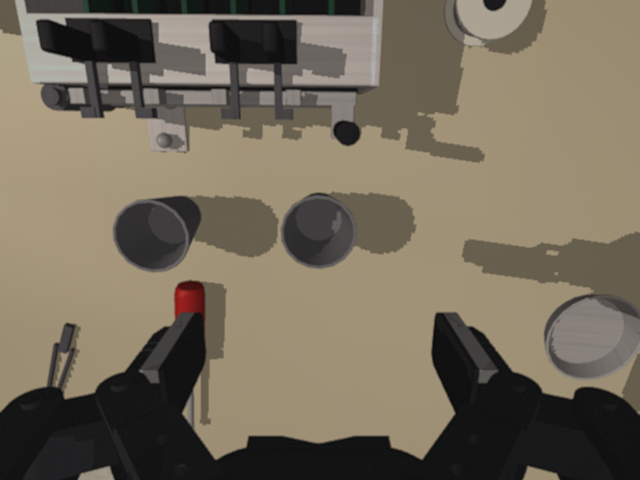

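The wrist view shows the right cup centred at (319,231), the left cup at (152,234), and the catches above them. The fit agrees to 1 mm, so I'll descend and grip.

Request:
apply_moves(plan=[[0.085,0.001,-0.001,0.04,0],[0.085,0.001,-0.001,0.08,0],[0.085,0.001,-0.001,0.12,0],[0.085,0.001,-0.001,0.143,0],[0.085,0.001,-0.001,0.143,0],[0.045,0.001,-0.001,0.143,0],[0.045,0.001,-0.001,0.143,0],[0.045,0.001,-0.001,0.143,0],[0.045,0.001,-0.001,0.143,0],[0.045,0.001,-0.001,0.143,0],[0.045,0.001,-0.001,0.143,0],[0.045,0.001,-0.001,0.143,0]], newtons=25)

```text
t: 3.73
tool_pos: [0.555, -0.0679, 0.2203]
tool_rot: [3.135, 0.165, 0.009]
contact_force: [-0.1, -0.9, 7.4]
opening: 0.0513
grip_force: 26.1
```

Request:
apply_moves(plan=[[0.045,0,0,-0.03,0],[0.045,0,0,-0.07,0],[0.045,0,0,-0.11,0],[0.045,0,0,-0.13,0],[0.045,0,0,-0.13,0],[0.045,0,0,-0.13,0]])

```text
t: 4.23
tool_pos: [0.5539, -0.0674, 0.3495]
tool_rot: [3.136, 0.165, 0.008]
contact_force: [-0.1, -0.1, -1.2]
opening: 0.0514
grip_force: 26.6
```

Run:
```python
from h import *
p=shot("wrist"); cv2.imwrite("pics/w2.png",p["img"])
print(ctrl.pinch_z,telemetry.get_obs()["contact_force"],telemetry.get_obs()["opening"])
go(.496,.305,.35,.105)
q=near(p,.554,-.067,.045,.14,.26);print(len(q),np.percentile(q[:,2],[1,50,99]))
```

```text
0.1547 [-0.00705767  0.1819779  -1.35824648] 0.05100439460729338
tool [ 0.5533 -0.0672  0.347 ] yaw 0.105 shift [-0.018  -0.3762 -0.0031] roll -0.0
44219 [0.15126289 0.21562613 0.2594535 ]
```

View pics/w2.png

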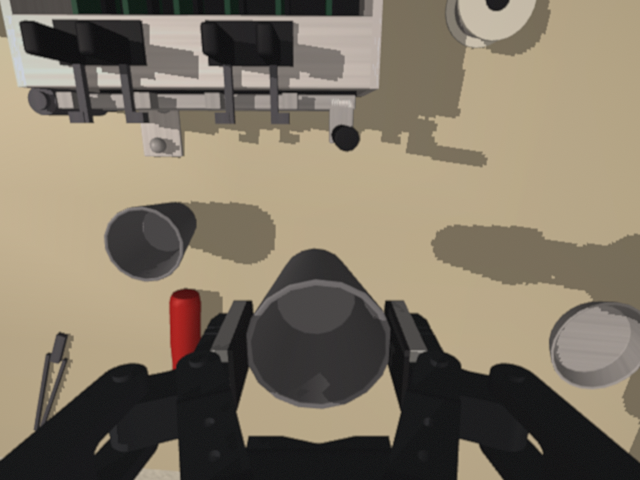

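The cup is held upright. I'll carry it to the mat.

Request:
apply_moves(plan=[[0.045,-0.002,-0.04,-0.003,0],[0.045,-0.004,-0.08,-0.003,0],[0.045,-0.006,-0.12,-0.003,0],[0.045,-0.008,-0.16,-0.003,0],[0.045,-0.01,-0.2,-0.003,0],[0.045,-0.012,-0.24,-0.003,0],[0.045,-0.014,-0.28,-0.003,0],[0.045,-0.016,-0.32,-0.003,0],[0.045,-0.018,-0.355,-0.003,0],[0.045,-0.018,-0.376,-0.003,0],[0.045,-0.018,-0.376,-0.003,0],[0.045,-0.018,-0.376,-0.003,0]])

```text
t: 5.28
tool_pos: [0.4953, 0.3053, 0.3471]
tool_rot: [3.135, 0.168, -0.006]
contact_force: [-0.8, -0.7, -1.1]
opening: 0.0511
grip_force: 26.7
```

Run:
```python
from h import *
p=shot("wrist"); cv2.imwrite("pics/w3.png",p["img"])
go(.496,.305,.35,.105)
o=telemetry.get_obs()["tool_pos"]
# held cup rim: sample depth along column 319
c=p["c"]
for v in range(265,300,3): print(v,c[v,319].round(4))
q=near(p,.496,.305,.06,.058,.08);print(len(q), circ(q,.026))
# held rim fit
q=near(p,o[0],o[1],.032,o[2]-.160,o[2]-.148); print(len(q),circ(q,.0258))
```

```text
tool [0.4957 0.3045 0.3475] yaw 0.106 shift [ 0.0004 -0.0005 -0.0025] roll 0.001
265 [0.5147 0.3069 0.1682]
268 [0.5156 0.307  0.1737]
271 [0.5168 0.3071 0.1796]
274 [0.5167 0.3072 0.1823]
277 [0.518  0.3073 0.188 ]
280 [nan nan nan]
283 [0.5169 0.3072 0.1908]
286 [0.4974 0.3049 0.1498]
289 [0.4955 0.3047 0.1489]
292 [0.4942 0.3046 0.1494]
295 [0.4928 0.3044 0.1495]
298 [0.4911 0.3042 0.1491]
1018 (array([0.49486655, 0.30646655]), np.float64(0.0016582355088007297))
4883 (array([0.49284285, 0.30461382]), np.float64(0.0019335699335783561))
```

View pics/w3.png

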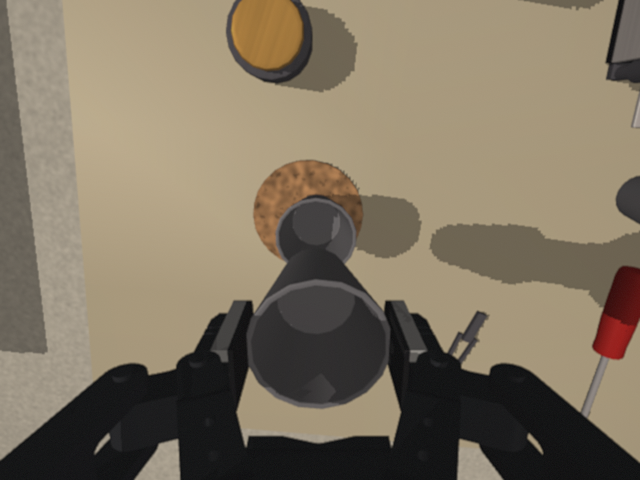

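The held cup's rim is at about (319,345), with the mat cup at (316,235) beyond it. The cup centres differ by about 3 mm in x, so I'll correct that and lower.

Request:
apply_moves(plan=[[0.045,0.003,-0.001,0.02,0],[0.045,0.003,-0.001,0.04,0],[0.045,0.003,-0.001,0.06,0],[0.045,0.003,-0.001,0.075,0],[0.045,0.003,-0.001,0.085,0],[0.045,0.003,-0.001,0.093,0],[0.045,0.003,-0.001,0.097,0],[0.045,0.003,-0.001,0.097,0],[0.045,0.003,-0.001,0.097,0]])

```text
t: 6.08
tool_pos: [0.4994, 0.3059, 0.2533]
tool_rot: [-3.137, -0.164, -0.001]
contact_force: [0.5, -0.5, 0.4]
opening: 0.0514
grip_force: 26.7
```

Request:
apply_moves(plan=[[0.045,0,0,0.002,0],[0.045,0,0,0.003,0],[0.045,0,0,0.003,0],[0.045,0,0,0.003,0]])

```text
t: 6.42
tool_pos: [0.4992, 0.3061, 0.2502]
tool_rot: [-3.137, -0.165, -0.001]
contact_force: [0.2, -0.1, -0.4]
opening: 0.0512
grip_force: 26.7
```

Request:
apply_moves(plan=[[0.06,0,0,0,0],[0.08,0,0,0,0],[0.085,0,0,0,0],[0.085,0,0,0,0],[0.085,0,0,-0.03,0],[0.085,0,0,-0.07,0],[0.085,0,0,-0.11,0],[0.085,0,0,-0.11,0],[0.085,0,0,-0.11,0]])

```text
t: 7.17
tool_pos: [0.5, 0.3064, 0.3641]
tool_rot: [-3.134, -0.164, -0.011]
contact_force: [-0.9, 0.3, -0.7]
opening: 0.0847
grip_force: 0.0
```

Run:
```python
from h import *
p=shot("wrist")
q=near(p,.496,.305,.04,.083,.11);print(len(q), circ(q,.026),np.percentile(q[:,2],[50,90,99]))
q=near(p,.496,.305,.04,.06,.078);print(len(q),circ(q,.0265))
go(.5380,.0490,.36,.105)
p=shot("top")
q=near(p,.538,.049,.045,.057,.075); print(circ(q,.026))
```

```text
1612 (array([0.49606353, 0.30652487]), np.float64(0.0015479271396962961)) [0.09104978 0.09239156 0.09319558]
1475 (array([0.50030605, 0.30752626]), np.float64(0.004032691870127004))
tool [0.4993 0.3061 0.3611] yaw 0.105 shift [0.0116 0.2597 0.0009] roll -0.0
(array([0.53813954, 0.04911344]), np.float64(0.00162873958450984))
```

Request:
apply_moves(plan=[[0.085,0.002,0.04,0,0],[0.085,0.004,0.08,0,0],[0.085,0.006,0.12,0,0],[0.085,0.008,0.16,0,0],[0.085,0.01,0.2,0,0],[0.085,0.011,0.24,0,0],[0.085,0.011,0.26,0.0,0],[0.085,0.011,0.26,0.03,0],[0.085,0.011,0.26,0.06,0],[0.085,0.011,0.26,0.09,0],[0.085,0.011,0.26,0.09,0],[0.085,0.011,0.26,0.09,0]])

```text
t: 8.27
tool_pos: [0.5357, 0.0486, 0.2661]
tool_rot: [-3.136, -0.164, 0.013]
contact_force: [0.7, -0.3, 1.0]
opening: 0.0847
grip_force: 0.0
```

Run:
```python
from h import *
go(.538,.0490,.217,.105)
p=shot("wrist")
q=near(p,.538,.049,.045,.057,.075); print(len(q),circ(q,.026))
```

```text
tool [0.5357 0.0486 0.2661] yaw 0.105 shift [ 0.0027 -0.0001  0.0491] roll -0.0
2851 (array([0.53788797, 0.04951593]), np.float64(0.0014246057019461668))
```

Request:
apply_moves(plan=[[0.085,0.002,0,0.03,0],[0.085,0.002,0,0.049,0],[0.085,0.002,0,0.049,0],[0.045,0.002,0,0.049,0],[0.045,0.002,0,0.049,0],[0.045,0.002,0,0.049,0],[0.045,0.002,0,0.049,0],[0.045,0.002,0,0.049,0],[0.045,0.002,0,0.049,0],[0.045,0.002,0,0.049,0]], newtons=25)

```text
t: 9.15
tool_pos: [0.5406, 0.0489, 0.2239]
tool_rot: [3.137, 0.165, 0.008]
contact_force: [-1.2, 1.0, 6.3]
opening: 0.0521
grip_force: 25.8
```

Request:
apply_moves(plan=[[0.045,0,0,-0.03,0],[0.045,0,0,-0.07,0],[0.045,0,0,-0.11,0],[0.045,0,0,-0.15,0],[0.045,0,0,-0.16,0],[0.045,0,0,-0.16,0]])

```text
t: 9.65
tool_pos: [0.5402, 0.0488, 0.3871]
tool_rot: [3.136, 0.165, 0.017]
contact_force: [-0.2, 0.2, -0.9]
opening: 0.0522
grip_force: 26.8
```

Run:
```python
from h import *
go(.498,.306,.38,.105)
```

```text
tool [0.5402 0.0488 0.3871] yaw 0.105 shift [-0.0151 -0.2603  0.0065] roll -0.0
```

Request:
apply_moves(plan=[[0.045,-0.002,-0.04,0,0],[0.045,-0.004,-0.08,0,0],[0.045,-0.006,-0.12,0,0],[0.045,-0.008,-0.16,0,0],[0.045,-0.01,-0.2,0,0],[0.045,-0.015,-0.24,0,0],[0.045,-0.015,-0.26,0,0],[0.045,-0.015,-0.26,0.0,0],[0.045,-0.015,-0.26,0,0]])

```text
t: 10.4
tool_pos: [0.4963, 0.3065, 0.3783]
tool_rot: [3.135, 0.168, -0.005]
contact_force: [0.4, -0.1, -1.3]
opening: 0.0516
grip_force: 26.9
```

Run:
```python
from h import *
p=shot("wrist")
go(.498,.306,.38,.105)
o=telemetry.get_obs()["tool_pos"]; c=p["c"]
for v in range(265,300,3): print(v,c[v,319].round(4))
q=near(p,.496,.306,.05,.085,.1);print(len(q), circ(q,.026))
q=near(p,o[0],o[1],.032,o[2]-.163,o[2]-.152); print(len(q),circ(q,.0258))
```

```text
tool [0.4967 0.3056 0.3787] yaw 0.105 shift [ 0.0013 -0.0003 -0.0013] roll 0.0
265 [0.5147 0.3079 0.1965]
268 [0.5153 0.308  0.2013]
271 [0.5167 0.3082 0.2081]
274 [0.5172 0.3083 0.212 ]
277 [0.5178 0.3084 0.2164]
280 [0.5176 0.3083 0.2185]
283 [0.5162 0.3082 0.2179]
286 [0.4967 0.3059 0.1771]
289 [0.4949 0.3057 0.1764]
292 [0.4937 0.3056 0.1772]
295 [0.492  0.3054 0.1768]
298 [0.4906 0.3052 0.1771]
863 (array([0.49471331, 0.30638183]), np.float64(0.0014488315268792484))
4242 (array([0.49254983, 0.30565307]), np.float64(0.0020743036481311694))
```

Request:
apply_moves(plan=[[0.045,0.003,-0.001,0.02,0],[0.045,0.003,-0.001,0.04,0],[0.045,0.003,-0.001,0.06,0],[0.045,0.003,-0.001,0.075,0],[0.045,0.003,-0.001,0.085,0],[0.045,0.003,-0.001,0.093,0],[0.045,0.003,-0.001,0.099,0],[0.045,0.003,-0.001,0.101,0],[0.045,0.003,-0.001,0.101,0],[0.045,0.003,-0.001,0.101,0]])

```text
t: 11.28
tool_pos: [0.5003, 0.3071, 0.2806]
tool_rot: [-3.137, -0.164, -0.002]
contact_force: [0.1, -0.8, -2.0]
opening: 0.0518
grip_force: 26.9
```

Request:
apply_moves(plan=[[0.045,0,0,0.002,0],[0.045,0,0,0.0025,0],[0.045,0,0,0.0025,0],[0.06,0,0,0.0025,0],[0.08,0,0,0.0025,0],[0.085,0,0,0.0025,0],[0.085,0,0,0.0025,0],[0.085,0,0,-0.03,0],[0.085,0,0,-0.07,0],[0.085,0,0,-0.11,0],[0.085,0,0,-0.11,0],[0.085,0,0,-0.11,0]])

```text
t: 12.28
tool_pos: [0.5007, 0.3075, 0.3943]
tool_rot: [-3.134, -0.164, -0.012]
contact_force: [0.5, -0.4, -1.5]
opening: 0.0852
grip_force: 0.0
```

Run:
```python
from h import *
p=shot("wrist")
for z in (.117,.093,.069):
    q=near(p,.496,.306,.04,z-.006,z+.006);print(z,len(q), circ(q,.0265),np.percentile(q[:,2],[50,90,99]))
p=shot("top"); q=near(p,.496,.306,.04,.105,.135); print(circ(q,.026),np.percentile(q[:,2],[50,90,99]))
go(.640,.058,.34,.105)
```

```text
0.117 1213 (array([0.49584043, 0.30682123]), np.float64(0.001697527027152598)) [0.11536191 0.11643684 0.11729091]
0.093 1038 (array([0.50001065, 0.30785996]), np.float64(0.004064503715956061)) [0.09213276 0.09756009 0.09882195]
0.069 1246 (array([0.50223868, 0.32670154]), np.float64(0.009788751432418148)) [0.07429864 0.07488482 0.07498831]
(array([0.4977692 , 0.30597726]), np.float64(0.0015370591587442787)) [0.11588648 0.11874896 0.12032957]
tool [0.4998 0.307  0.3891] yaw 0.105 shift [0.1134 0.2623 0.0491] roll -0.0
```

Stack is home: top rim at 0.1165 (expected 0.117). Next, the catches.

Request:
apply_moves(plan=[[0.06,0.008,0.04,0,0],[0.06,0.02,0.08,0,0],[0.06,0.035,0.115,0,0],[0.06,0.05,0.15,0,0],[0.06,0.07,0.185,0,0],[0.06,0.09,0.22,0,0],[0.06,0.105,0.25,0.02,0],[0.06,0.113,0.262,0.049,0],[0.06,0.113,0.262,0.049,0],[0.06,0.113,0.262,0.049,0]])

```text
t: 13.22
tool_pos: [0.6388, 0.0577, 0.3357]
tool_rot: [-3.136, -0.162, 0.014]
contact_force: [1.0, 0.7, 0.4]
opening: 0.0598
grip_force: 0.0
```

Run:
```python
from h import *
from scipy.cluster.hierarchy import fcluster,linkage
p=shot("wrist"); cv2.imwrite("pics/w4.png",p["img"])
q=near(p,.65,.0,.12,.119,.14)[::3]
l=fcluster(linkage(q),.004,"distance")
for i in set(l): 
    s=q[l==i]
    if len(s)>20: print(len(s),s.mean(0).round(4),s.min(0).round(3),s.max(0).round(3))
go(.653,.0592,.271,.105)
```

```text
154 [0.655  0.0478 0.1232] [0.648 0.043 0.119] [0.661 0.052 0.126]
152 [0.6524 0.0719 0.1231] [0.645 0.068 0.119] [0.659 0.076 0.125]
230 [ 0.6245 -0.0719  0.1264] [ 0.617 -0.079  0.119] [ 0.63  -0.067  0.13 ]
167 [ 0.6604 -0.0065  0.123 ] [ 0.653 -0.012  0.119] [ 0.667 -0.003  0.125]
175 [ 0.6628 -0.0308  0.1229] [ 0.656 -0.036  0.119] [ 0.669 -0.027  0.125]
tool [0.6391 0.0585 0.3383] yaw 0.105 shift [0.0142 0.0009 0.0673] roll -0.0
```

View pics/w4.png

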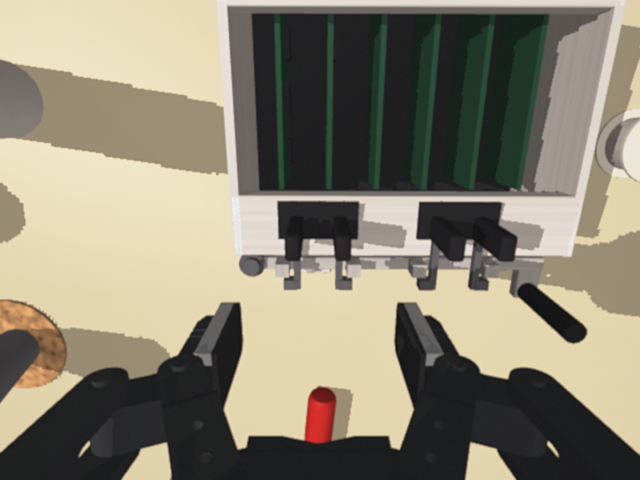

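The near catch tabs are at (294,240) and (342,240), and the far ones are at (447,240) and (495,240). I'll pinch the near catch.

Request:
apply_moves(plan=[[0.06,0.014,0,0.0,0],[0.06,0.014,-0.001,0.035,0],[0.06,0.014,-0.001,0.067,0],[0.06,0.014,-0.001,0.067,0],[0.06,0.014,-0.001,0.067,0],[0.03,0.014,-0.001,0.067,0],[0.01,0.014,-0.001,0.067,0],[0.01,0.014,-0.001,0.067,0],[0.01,0.014,-0.001,0.067,0],[0.01,0.014,-0.001,0.067,0],[0.01,0.014,-0.001,0.067,0],[0.01,0.014,-0.001,0.067,0]], newtons=30)

```text
t: 14.27
tool_pos: [0.6548, 0.0604, 0.2779]
tool_rot: [3.136, 0.164, 0.009]
contact_force: [-2.1, -1.9, 7.8]
opening: 0.0134
grip_force: 31.9
```

Request:
apply_moves(plan=[[0.03,0,0,0,0],[0.05,0,0,0,0],[0.05,0,0,0,0],[0.05,0,0,-0.03,0],[0.05,0,0.0,-0.065,0],[0.05,-0.012,0.079,-0.065,0],[0.05,-0.012,0.079,-0.065,0],[0.05,-0.012,0.079,-0.065,0],[0.05,-0.012,0.079,-0.065,0]])

```text
t: 15.02
tool_pos: [0.6497, -0.0205, 0.3385]
tool_rot: [-3.137, -0.16, 0.001]
contact_force: [-0.5, 1.3, 0.5]
opening: 0.05
grip_force: 0.0
```

```bash
cat > c.py <<'E'
from h import *
from scipy.cluster.hierarchy import fcluster,linkage
p=shot("wrist")
q=near(p,.65,.0,.12,.119,.14)[::3]
l=fcluster(linkage(q),.004,"distance")
for i in set(l): 
    s=q[l==i]
    if len(s)>20: print(len(s),s.mean(0).round(4),s.min(0).round(3),s.max(0).round(3))
E
cat > d.py <<'E'
from c import *
go(.6618,-.0188,.271,.105)
E
python3 d.py
```

```text
328 [0.6537 0.0589 0.1229] [0.646 0.05  0.119] [0.661 0.068 0.125]
151 [ 0.6605 -0.0076  0.1231] [ 0.653 -0.012  0.119] [ 0.667 -0.003  0.125]
144 [ 0.6631 -0.0318  0.1232] [ 0.656 -0.036  0.12 ] [ 0.669 -0.028  0.126]
tool [ 0.6497 -0.0194  0.3382] yaw 0.103 shift [0.0122 0.0007 0.0672] roll -0.002
```

Near catch spans 18 mm, so it is fully in. Far catch next.

Request:
apply_moves(plan=[[0.05,0.012,0.001,0.0,0],[0.05,0.012,0.001,0.035,0],[0.05,0.012,0.001,0.067,0],[0.05,0.012,0.001,0.067,0],[0.05,0.012,0.001,0.067,0],[0.03,0.012,0.001,0.067,0],[0.01,0.012,0.001,0.067,0],[0.01,0.012,0.001,0.067,0],[0.01,0.012,0.001,0.067,0],[0.01,0.012,0.001,0.067,0],[0.01,0.012,0.001,0.067,0],[0.01,0.012,0.001,0.067,0]], newtons=30)

```text
t: 16.07
tool_pos: [0.6627, -0.0193, 0.275]
tool_rot: [3.136, 0.164, 0.005]
contact_force: [-2.7, -2.7, 6.9]
opening: 0.0138
grip_force: 31.7
```

Request:
apply_moves(plan=[[0.03,0,0,0,0],[0.05,0,0,0,0],[0.05,0,0,0,0],[0.05,0,0,-0.03,0],[0.05,0,0.0,-0.065,0],[0.05,-0.03,0.03,-0.065,0],[0.05,-0.044,0.05,-0.065,0],[0.05,-0.044,0.05,-0.065,0],[0.05,-0.044,0.05,-0.065,0]])

```text
t: 16.82
tool_pos: [0.623, -0.0736, 0.3367]
tool_rot: [-3.137, -0.162, -0.001]
contact_force: [0.2, -0.1, 0.2]
opening: 0.0502
grip_force: 0.0
```

Run:
```python
from c import *
go(.6239,-.0735,.274,.105)
```

```text
411 [0.6534 0.0584 0.1227] [0.646 0.05  0.119] [0.66  0.069 0.125]
358 [ 0.6613 -0.0204  0.1231] [ 0.654 -0.029  0.119] [ 0.668 -0.011  0.125]
191 [ 0.6244 -0.0739  0.1272] [ 0.618 -0.08   0.119] [ 0.629 -0.068  0.13 ]
tool [ 0.6233 -0.073   0.3364] yaw 0.104 shift [0.0005 0.0006 0.0624] roll -0.001
```

Request:
apply_moves(plan=[[0.05,0.001,0.001,0,-0.12],[0.05,0.001,0.001,0,-0.24],[0.05,0.001,0.001,0,-0.36],[0.05,0.001,0.001,0,-0.48],[0.05,0.001,0.001,0,-0.6],[0.05,0.001,0.001,0,-0.72],[0.05,0.001,0.001,0,-0.77],[0.05,0.001,0.001,0.03,-0.77],[0.05,0.001,0.001,0.061,-0.77],[0.05,0.001,0.001,0.061,-0.77],[0.05,0.001,0.001,0.061,-0.77]])

```text
t: 17.78
tool_pos: [0.6239, -0.0728, 0.273]
tool_rot: [-2.841, -1.331, 0.007]
contact_force: [0.1, 0.2, -0.4]
opening: 0.05
grip_force: 0.0
```

Request:
apply_moves(plan=[[0.03,0,0,0,0],[0.005,0,0,0,0],[0.005,0,0,0,0],[0.005,0,0,0,0],[0.005,0,0,0,0],[0.005,0,0,0,0]], newtons=40)

```text
t: 18.28
tool_pos: [0.6246, -0.0731, 0.2783]
tool_rot: [-2.843, -1.33, -0.001]
contact_force: [-5.3, 4.6, 6.3]
opening: 0.0103
grip_force: 39.1
```

Run:
```python
from h import *
o=telemetry.get_obs(); M=R.from_rotvec(o["tool_rot"]).as_matrix()
go(.624,-.0737,.274,.875); print(o["q"].round(2))
H=np.r_[.6244,.0964]
for th in np.r_[np.arange(.08,1.6,.08),1.5,1.55]:
    w=H-.1707*np.r_[np.sin(th),np.cos(th)]-np.r_[.624,-.0737]
    print(round(th,2),(M.T@np.r_[w,0]).round(3)[:2].tolist())
```

```text
tool [ 0.6246 -0.0731  0.2783] yaw 0.875 shift [-0.0008 -0.      0.0043] roll -0.0
[-0.24  0.17  1.71  0.    1.27  0.46]
0.08 [-0.009, -0.01]
0.16 [-0.016, -0.022]
0.24 [-0.022, -0.034]
0.32 [-0.028, -0.046]
0.4 [-0.032, -0.059]
0.48 [-0.036, -0.072]
0.56 [-0.038, -0.086]
0.64 [-0.04, -0.099]
0.72 [-0.04, -0.113]
0.8 [-0.039, -0.126]
0.88 [-0.037, -0.14]
0.96 [-0.034, -0.153]
1.04 [-0.03, -0.166]
1.12 [-0.025, -0.179]
1.2 [-0.019, -0.191]
1.28 [-0.012, -0.203]
1.36 [-0.004, -0.214]
1.44 [0.005, -0.224]
1.52 [0.015, -0.234]
1.5 [0.012, -0.232]
1.55 [0.019, -0.237]
```

Request:
apply_moves(plan=[[0.005,-0.009,-0.01,0,0],[0.005,-0.016,-0.022,0,0],[0.005,-0.022,-0.034,0,0],[0.005,-0.028,-0.046,0,0],[0.005,-0.032,-0.059,0,0],[0.005,-0.036,-0.072,0,0],[0.005,-0.038,-0.086,0,0],[0.005,-0.04,-0.099,0,0],[0.005,-0.04,-0.113,0,0],[0.005,-0.039,-0.126,0,0],[0.005,-0.037,-0.14,0,0],[0.005,-0.034,-0.153,0,0]])

```text
t: 19.28
tool_pos: [0.485, -0.0031, 0.2782]
tool_rot: [2.842, 1.327, -0.003]
contact_force: [-4.6, -7.0, 2.1]
opening: 0.0107
grip_force: 40.3
```

Run:
```python
from h import *
o=telemetry.get_obs(); M=R.from_rotvec(o["tool_rot"]).as_matrix()
P=o["tool_pos"][:2]; H=np.r_[.6244,.0964]; d=H-P
print(P,"r",np.hypot(*d),"theta",np.arctan2(d[0],d[1]))
for th in np.r_[np.arange(1.04,1.5,.08),1.5,1.55]:
    w=H-.1707*np.r_[np.sin(th),np.cos(th)]-P
    print(round(th,2),(M.T@np.r_[w,0]).round(3)[:2].tolist())
```

```text
[ 0.48495452 -0.00311898] r 0.17131570089802986 theta 0.950950307572641
1.04 [0.005, -0.014]
1.12 [0.01, -0.027]
1.2 [0.016, -0.039]
1.28 [0.023, -0.051]
1.36 [0.031, -0.062]
1.44 [0.04, -0.072]
1.5 [0.047, -0.08]
1.55 [0.054, -0.086]
```

Request:
apply_moves(plan=[[0.005,0.005,-0.014,0,0],[0.005,0.01,-0.027,0,0],[0.005,0.016,-0.039,0,0],[0.005,0.023,-0.051,0,0],[0.005,0.031,-0.062,0,0],[0.005,0.04,-0.072,0,0],[0.005,0.047,-0.08,0,0],[0.005,0.051,-0.084,0,0],[0.005,0.051,-0.084,0,0],[0.005,0.051,-0.084,0,0],[0.005,0.051,-0.084,0,0],[0.005,0.051,-0.084,0,0]])

```text
t: 20.28
tool_pos: [0.4545, 0.0908, 0.279]
tool_rot: [2.844, 1.329, 0.005]
contact_force: [-2.8, -1.9, 6.7]
opening: 0.0107
grip_force: 41.0
```

Run:
```python
from h import *
o=telemetry.get_obs(); d=np.r_[.6244,.0964]-o["tool_pos"][:2]
print("r",np.hypot(*d),"theta",np.arctan2(d[0],d[1]))
p=shot("top"); cv2.imwrite("pics/top9.png",p["img"])
q=near(p,.496,.306,.04,.105,.135); print(circ(q,.026),np.percentile(q[:,2],[50,90,99]))
for y0,y1,x in ((.03,.09,.6535),(-.05,.01,.6618)):
    q=near(p,x,(y0+y1)/2,.035,.117,.14); print(len(q),q.min(0) if len(q) else 0,q.max(0) if len(q) else 0)
```

```text
r 0.1700283276179751 theta 1.5379500197188054
(array([0.49637079, 0.30526418]), np.float64(0.0016673863926054261)) [0.11564029 0.11879661 0.12045627]
78 [0.64667817 0.05054223 0.11730357] [0.66162625 0.06804421 0.12931388]
73 [ 0.65516493 -0.02789968  0.11817037] [ 0.66957797 -0.0117371   0.1284657 ]
```

View pics/top9.png

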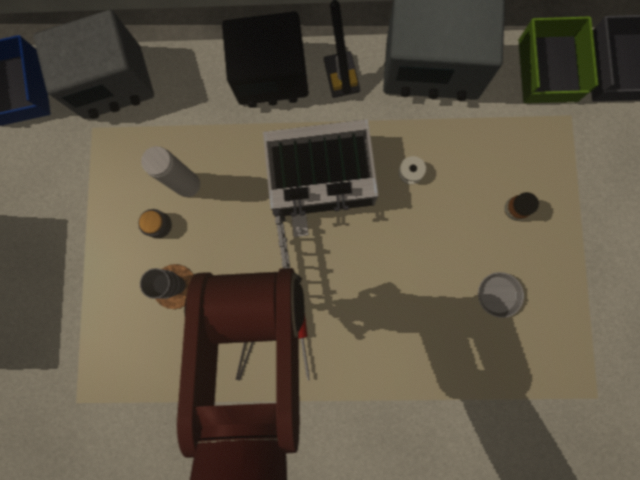

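The gate stands open at about 1.54 rad, running from (281,215) to under the gripper. The stack is intact on the mat at (157,284), both catches are in, and the bystanders are where they were.

```bash
python3 -c "
from station import ctrl
print(ctrl.finish_job())"
```

```text
the job is handed in; nothing more can be done
None
```

I handed the job in at about 20 s of robot time: all three cups are stacked on the cork mat, both catches are fully in (hinge side first), and the gripper is holding the gate open at about 1.54 rad; the hand-in returned no verdict.

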